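# Shift the flexible-shaft drive unit into third gear

### The arm

A 6-joint arm with a two-finger parallel gripper is mounted at the origin on the work surface. World frame = base frame: x ahead of the robot, y to its left, z up, the work surface at z = 0. Lengths are in mm, angles in rad, forces in N, time in s.
With the tool pointing down it reaches from about 300 to 775 mm from the base axis. Payload 14.6 kg.
Tool frame: the origin (TCP) lies between the finger pads; the fingertips stand 22 mm ahead of it and the grasp point (between the pads) lies 3 mm ahead of it (manip.tcp_to_tips is the distance from the TCP to the fingertips, in mm); y points along the fingers, z is the direction in which the jaws open and shut, and the axes are right-handed (so a half turn about y gives the same grasp; the last joint's range is limited). The gripper opens to 94 mm and grips with 3 to 60 N. Pads are 16 mm wide; open, the fingers measure 119 mm over their backs; the gripper's body (75 mm by 177 mm) begins 78 mm behind the grasp point.
Start: joints at [-1.329, 0.3, 1.521, -0, 1.321, -0.067], TCP at [167.147, -523.977, 227.446] pointing down, gripper open.
Joint ranges: [-3.03, 3.03], [-0.79, 2.21], [0.23, 2.52], [-1.04, 4.18], [0, 3.07], [-2.55, 2.55]. Speed limits (rad/s): [2.22, 2.22, 2.57, 3.14, 3.14, 3.14].

### API

Orientations are given as [roll, pitch, yaw] about the fixed x, y, z axes, in that order (R = Rz(yaw) Ry(pitch) Rx(roll)).
In Python, from cell import manip gives the robot as it stands.
- The arm moves only by the shell command python3 -m jog 'ROWS' [OPENING] [FORCE]. ROWS is JSON, one flat list of numbers, 6 for each row, row after row: the shift along the tool's x, y, z in mm, then the turn, a rotation vector about the tool's x, y, z in degrees. A call has 1 to 10 rows; each row is the pose to reach, as a shift and turn from the pose commanded when the call began, along the tool's axes at that moment; what a row does not reach only later rows make up. A row lasts 1/12 s, in which the tool goes at most 41.7 mm and 7.16 degrees, less where a joint would pass 70% of its speed; a pose out of reach is approached as far as the arm can. A call with a gripper value outside its range is refused whole. OPENING is the finger opening in mm, from 0 to 94, set as the call begins (- or left out, the last holds). The fingers move at their own pace and stop on an object; FORCE is the grip in N (left out, the last holds). Time passes only in rows, so rows that repeat a pose let the fingers close. It gives the time, the measured TCP pose, the force and the opening at its end, in the units of the state.
- manip.read_state(): the state, without advancing time (a new reading comes with each control period).
- manip.camera(name): name is "scene" or "top"; returns a dict with "img" (420x560x3 uint8, red, green, blue), "intrinsics" (3x3 intrinsics, pixels), "origin" and "orientation" of the camera in the world. Camera axes: x right, y down, z forward; pixel columns grow to the right and rows downward; lengths in mm; the calibration is good to about 2 mm. A picture is of the moment at which its call begins. There is no depth.
- manip.sign_off(): hands the job in, once; it reports no verdict.
Trained networks look in a picture, given as the dict that the camera call returned (one of the last four; its "shot" number tells which), for a name from the list of things; names that differ only in an ending like _2 or _b are one class to them, and where a whole thing is asked for, a point or a joint stands for the part that bears it (a point fixed in the world has none). Each returns a list of dicts, best first, with "score" (0 to 1); they miss things now and then, are a little off and sometimes report something else, mostly with a low value. They report only what shows in the picture. A call takes as long as a camera call.
- manip.masks_of(thing, picture): "pixels" (420x560 bool, what is visible of it) and "xy" ([column, row] in pixels, amid what is visible of it).
- manip.tip_of(thing, picture): "xy" ([column, row] in pixels: a listed point, or the origin of a listed thing).
The state is a dict: "clock": time; "joints": joint angles; "qd": joint speeds; "effort": joint torques, N m; "eef_pos": TCP position; "eef_rot": TCP orientation; "wrist_force": force on the tool from outside, world axes, zero at the start; "moment": the same for the moment, N m; "finger_gap": finger opening in mm.
Only numpy, scipy, OpenCV 4.12 (cv2) and the standard library are available. Lean on these libraries where they do the work, as an engineer would, in place of code of your own. Each camera call takes 0.05 s, during which the arm holds its last target.

### The job

Put the flexible-shaft drive unit into third gear: with your fingertips or the outside of the fingers, push its gear lever through the H-gate until it is fully home in the slot with three dots, which is on the motor side and away from the robot. Only push the lever - do not take it between the fingers and do not force it hard against the gate - and leave the tin on the gearbox and all the loose things on the bench where they are.

Things in the scene. Friction and masses are not known exactly. Their poses are not given: they have to be found in the camera images.
- drive_unit: the drive unit; origin on the bench under the gate's centre. x points away from the robot (turned up to 0.4 rad), y left to the short spindle nose, z up. Grey gearbox in the middle: top 140 mm high, from x = -85 to +115, y = -80 to +80 mm. Finned motor with black end and switch box on the -y (right) side, up to 180 mm high, to y = -300 mm
- gate_centre (a point): centre of the H-gate, on top of its bare metal plate (84 x 76 mm), 154 mm above the bench; axes as drive_unit. Two slots along x at y = +14 and -14 mm, joined at x = 0 by the neutral channel along y; all 14 mm wide, the islands between the slots have round noses. Dots by the slot ends: one = left far (+x, +y), two = left near, three = right far (+x, -y), four = right near
- gear_knob: black ball knob, 40 mm diameter, of the gear lever (steel, 10 mm diameter); origin at the ball's centre, z up along the lever. It begins in the left (+y) column, anywhere from the one-dot end through neutral to the two-dot end. About 3 N at the ball moves it; it stays where left (no detents or springs). To go across, the ball must be within about 7 mm of neutral
- lever_pivot (a point): the point about which the lever tilts, inside the gearbox 74 mm below gate_centre; the ball's centre is always 160 mm from it, so 86 mm above gate_centre (240 mm above the bench) with the lever upright
- lever_along (a joint): lever tilt along the slots, rad: 0 = neutral, + = ball leans away from the robot (gate +x), - = towards the robot; stops at +0.235 and -0.235 (ball 37 mm from neutral); fully home in third is +0.235
- lever_across (a joint): lever tilt along the neutral channel, rad: + = ball leans right, to the motor (gate -y); - = left; the slots are at -0.194 and +0.194 (ball about 31 mm off the middle), stops at -0.222 and +0.222; free play in a slot about 0.03
- third_home (a point): where the ball's centre stands when the lever is fully home in third gear: 37 mm along +x, 30 mm along -y and 79 mm above gate_centre
- paste_tin: round metal tin, 50 mm diameter, 23 mm high, standing on the gearbox behind the gate; origin at the centre of its underside; leave it
- bone_driver: screwdriver with black handle (31 mm thick, 115 mm long) and 105 mm steel shank, lying in front of the unit; origin on the bench under the joint of handle and shank; leave it
- handpiece: steel rotary handpiece, 28 mm thick, 190 mm long, lying behind the motor; origin on the bench near its middle; leave it
- collet_spanner: steel spanner, 170 mm long, lying behind the unit; origin under its middle; leave it
- point_block: blue silicone block, 50 x 110 x 22 mm, with five polishing points standing up to 61 mm, left of the spindle nose; origin at the centre of its underside; leave it
- pen_pot: black mesh pen pot, 84 mm diameter, 100 mm high, pens up to 145 mm, left of the unit; origin at the centre of its underside; leave it

How it is judged:
By the outcome, as a careful person would: the job done as asked, in the order asked, and still so for the second after the job is handed in, with the robot touching nothing.
It also fails if it takes over 45 s, if anything falls off the work surface, if the arm or the gripper's body presses on something with over 40 N, if the wrist force passes 120 N, or if a joint passes its speed limit or range.

## Working session

There is one attempt and no reset: what is moved stays moved. The work goes in short steps, Python scripts to look and compute and a shell command to move; the robot and the scene stay as the last step left them, time stands still between calls to the robot, and variables do not carry over. Pictures are saved under pics/ and viewed, and the job is handed in when it is done.

```bash
ls; mkdir -p pics; cat > h.py <<'E'
import numpy as np, cv2
from cell import manip
def ray(c,uv):
    K=np.array(c["intrinsics"]);o=np.array(c["origin"],float);R=np.array(c["orientation"],float)
    if R.shape!=(3,3):
        from scipy.spatial.transform import Rotation as Ro
        R=Ro.from_euler('xyz',R).as_matrix()
    d=R@np.linalg.inv(K)@np.array([uv[0],uv[1],1.]);return o,d
def atz(c,uv,z):
    o,d=ray(c,uv);return o+d*(z-o[2])/d[2]
def tri(c1,u1,c2,u2):
    o1,d1=ray(c1,u1);o2,d2=ray(c2,u2)
    A=np.stack([d1,-d2],1);s=np.linalg.lstsq(A,o2-o1,rcond=None)[0]
    p=o1+s[0]*d1;q=o2+s[1]*d2
    return (p+q)/2,np.linalg.norm(p-q)
E
python3 - <<'E'
from h import *
cs={}
for n in("scene","top"):
    c=manip.camera(n);cs[n]=c
    cv2.imwrite(f"pics/{n}0.png",c["img"][:,:,::-1])
    print(n,np.round(c["origin"]),np.round(c["orientation"],2).tolist(),np.round(c["intrinsics"]).tolist())
for t in["gate_centre","gear_knob","lever_pivot","third_home","drive_unit","paste_tin"]:
    r={}
    for n in cs:
        l=manip.tip_of(t,cs[n]);r[n]=l
        print(t,n,[(np.round(x["xy"],1).tolist(),round(x["score"],2)) for x in l[:3]])
    if r["scene"] and r["top"]: print(tri(cs["scene"],r["scene"][0]["xy"],cs["top"],r["top"][0]["xy"]))
print(manip.read_state(),manip.tcp_to_tips)
E
```

```text
pics
scene [981. 510. 980.] [-2.58, -0.0, 2.33] [[420.0, 0.0, 277.0], [0.0, 420.0, 208.0], [0.0, 0.0, 1.0]]
top [ 381.  155. 1194.] [-2.94, -0.01, -1.65] [[435.0, 0.0, 280.0], [0.0, 435.0, 206.0], [0.0, 0.0, 1.0]]
gate_centre scene [([259.0, 173.2], 0.58)]
gate_centre top [([310.6, 218.9], 0.81)]
(array([560.84548065,  58.83682668, 166.43287424]), np.float64(6.881746989792808))
gear_knob scene [([273.4, 152.4], 0.65)]
gear_knob top [([308.0, 223.8], 0.54)]
(array([535.03235204,  76.28365599, 237.7003926 ]), np.float64(3.181476032473855))
lever_pivot scene []
lever_pivot top []
third_home scene [([238.6, 161.7], 0.92), ([394.3, 272.3], 0.59)]
third_home top [([317.2, 190.1], 0.75)]
(array([610.66253014,  46.3043304 , 245.62828731]), np.float64(3.955228921342725))
drive_unit scene [([260.8, 208.0], 0.61)]
drive_unit top [([308.9, 226.6], 0.91)]
(array([564.09546051,  55.08023178,  10.97488295]), np.float64(1.8080481888798257))
paste_tin scene [([260.8, 212.2], 0.66)]
paste_tin top []
{'clock': 0.7, 'joints': array([-1.32858098e+00,  2.99879096e-01,  1.52103435e+00,  8.97841786e-06,
        1.32069681e+00, -6.66083213e-02]), 'qd': array([-1.04273310e-04,  2.35378568e-04, -1.16278692e-04, -9.89013284e-04,
       -1.35612068e-04,  8.80251015e-05]), 'effort': array([-1.14819599e-03, -5.31579065e+01, -3.52881575e+01,  7.08412961e-02,
        2.13039148e-02,  3.70465489e-05]), 'eef_pos': array([ 167.15549309, -523.96020102,  227.44250693]), 'eef_rot': array([-1.57081331e+00,  9.85134190e-06, -2.83277121e+00]), 'wrist_force': array([ 0.26559401, -1.06068173,  0.12659019]), 'moment': array([-0.03755333, -0.05381742, -0.01788456]), 'finger_gap': 93.75574440301156} 22.0
```

View pics/scene0.png

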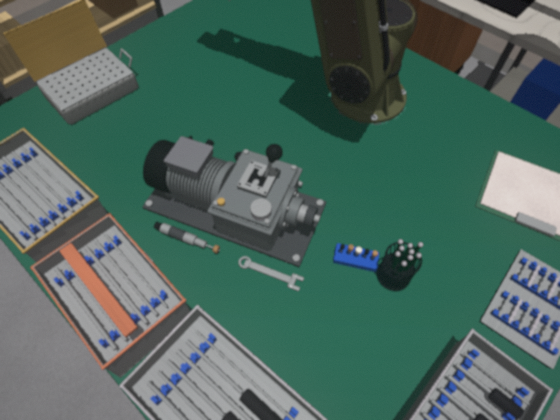

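View pics/top0.png

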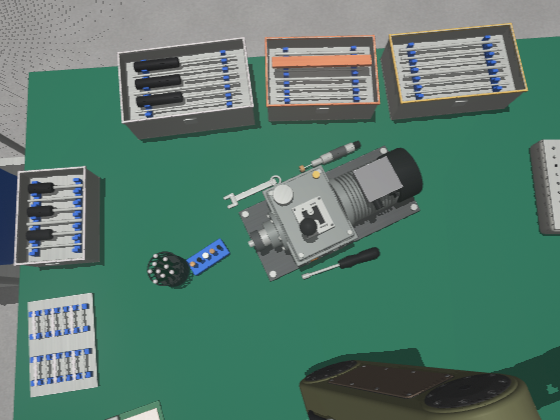

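```bash
python3 - <<'E'
import cv2
a=cv2.imread("pics/scene0.png")[110:260,180:340];b=cv2.imread("pics/top0.png")[140:290,240:400]
cv2.imwrite("pics/s0z.png",cv2.resize(a,None,fx=5,fy=4,interpolation=cv2.INTER_CUBIC)) if 0 else cv2.imwrite("pics/s0z.png",cv2.resize(a,(640,600),interpolation=cv2.INTER_CUBIC))
cv2.imwrite("pics/t0z.png",cv2.resize(b,(640,600),interpolation=cv2.INTER_CUBIC))
E
```

```text
(no output)
```

View pics/s0z.png

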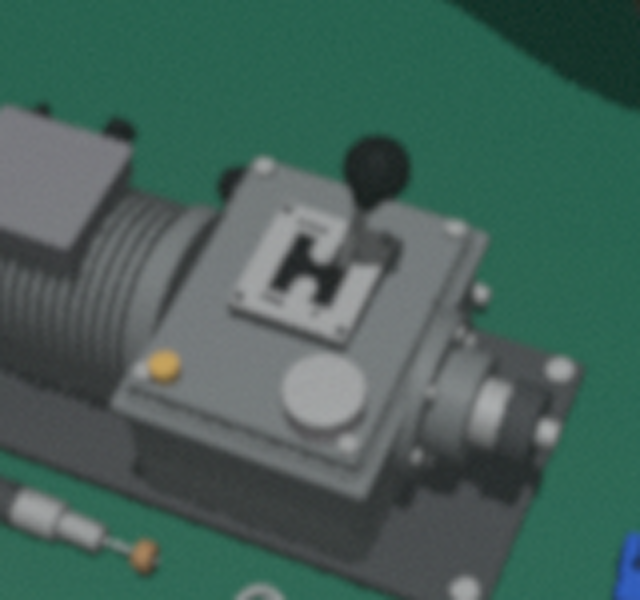

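View pics/t0z.png

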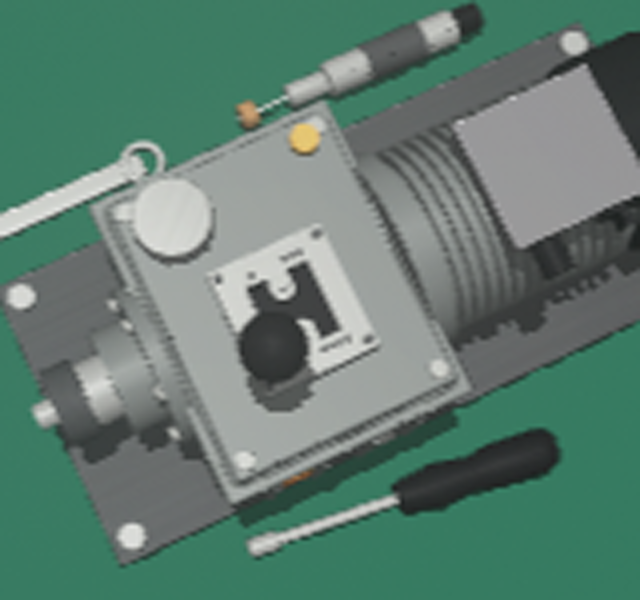

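```bash
python3 - <<'E'
from h import *
s=manip.camera("scene");t=manip.camera("top")
f=lambda p,o:(o[0]+p[0]/4-0.4,o[1]+p[1]/4-0.4)
T={k:f(v,(240,140)) for k,v in dict(FL=(208,273),FR=(320,225),NR=(380,345)).items()}
S={k:f(v,(180,110)) for k,v in dict(FR=(232,302),FL=(350,340),NR=(290,205)).items()}
for k in T: print(k,atz(t,T[k],154).round(1),atz(s,S[k],154).round(1),tri(s,S[k],t,T[k]))
for n,c,D in(("t",t,T),("s",s,S)):
    P={k:atz(c,v,154) for k,v in D.items()}
    a=P["FL"]-P["FR"];b=P["FR"]-P["NR"]
    print(n,"centre",(P["FL"]+P["NR"])/2,np.linalg.norm(a),np.linalg.norm(b),np.arctan2(-a[0],a[1]),np.arctan2(b[1],b[0]))
m={}
for n,c in(("s",s),("t",t)):
    r=manip.masks_of("gear_knob",c)
    for x in r[:2]:
        ys,xs=np.where(x["pixels"]);print(n,x["xy"],x["score"],xs.min(),xs.max(),ys.min(),ys.max(),len(xs))
# ball: dark pixels
print(tri(s,f((376,170),(180,110)),t,f((272,346),(240,140))))
r=manip.tip_of("paste_tin",t);print(r[:2])
print(atz(t,f((172,218),(240,140)),163), atz(s,f((323,393),(180,110)),163))
E
```

```text
FL [591.9 104.3 154. ] [588.1 107.4 154. ] (array([590.17646073, 106.32393657, 156.06187721]), np.float64(4.592130949415525))
FR [616.5  33.1 154. ] [617.   36.4 154. ] (array([616.39130404,  33.85084691, 151.49392028]), np.float64(2.3938647827478237))
NR [539.4   4.2 154. ] [540.4   9.  154. ] (array([539.02346233,   5.04570676, 150.09101092]), np.float64(3.432828160281348))
t centre [565.65892673  54.23411865 154.        ] 75.30052408613969 82.38837073391696 0.33345619702685614 0.3594708620479339
s centre [564.23925006  58.20586624 154.        ] 76.62019011965724 81.34482159535575 0.385738557082744 0.34331513406744096
s [269.1, 153.3] 0.56 261 282 144 181 347
(array([531.43137086,  75.88494561, 234.65213032]), np.float64(0.4272897627790119))
[{'xy': [283.4, 194.3], 'score': 0.67}, {'xy': [172.4, 268.6], 'score': 0.57}]
[625.87490342 123.72631854 163.        ] [629.58662726 126.0855545  163.        ]
```

```bash
cat >> h.py <<'E'
from scipy.spatial.transform import Rotation as Ro
C=np.array([565.,56.]);Y=0.355
def G(gx,gy,z):
    c,s=np.cos(Y),np.sin(Y);return np.array([C[0]+c*gx-s*gy,C[1]+s*gx+c*gy,z])
def W2G(p):
    c,s=np.cos(Y),np.sin(Y);d=np.array(p[:2])-C;return np.array([c*d[0]+s*d[1],-s*d[0]+c*d[1],p[2]])
def delta(target):
    st=manip.read_state();R=Ro.from_euler('xyz',st["eef_rot"])
    Rt=Ro.from_euler('xyz',[-np.pi/2,0,Y-np.pi])
    return R.inv().apply(target-st["eef_pos"]).round(1),np.degrees((R.inv()*Rt).as_rotvec()).round(2)
def stt():
    st=manip.read_state();print(round(st["clock"],2),"gate",W2G(st["eef_pos"]).round(1),"F",np.array(st["wrist_force"]).round(1),"gap",round(st["finger_gap"],1))
E
python3 - <<'E'
from h import *
stt()
print(delta(G(-85,30,320)),delta(G(-85,30,234)),G(-85,30,234))
E
```

```text
0.95 gate [-574.6 -405.5  227.5] F [-0.1 -0.3 -0.4] gap 94.0
(array([-469. ,  -92.5, -457.7]), array([-0.  , -2.65, -0.  ])) (array([-469. ,   -6.5, -457.7]), array([-0.  , -2.65, -0.  ])) [474.87233749  54.58421362 234.        ]
```

```bash
python3 -m jog '[0,-40,0,0,0,0, -25,-80,-25,0,0,0, -50,-92,-50,0,0,0, -79,-92,-77,0,0,0, -108,-92,-105,0,-1,0, -136,-92,-133,0,-2.6,0, -165,-92,-161,0,-2.6,0, -194,-92,-189,0,-2.6,0, -222,-92,-217,0,-2.6,0, -250,-92,-245,0,-2.6,0]' 0 10; python3 - <<'E'
from h import *
stt()
print(delta(G(-85,30,320)),delta(G(-85,30,234)))
E
```

```text
clock: 1.78
eef_pos: [331.2, -212.7, 319.7]
eef_rot: [-1.57, 0.0, -2.788]
wrist_force: [1.0, -0.3, 0.1]
finger_gap: 30.7
1.78 gate [-312.6 -170.7  319.7] F [ 1.  -0.3  0.1] gap 30.7
(array([-227.4,   -0.3, -201. ]), array([-0.04, -0.06, -0.03])) (array([-227.4,   85.7, -201. ]), array([-0.04, -0.06, -0.03]))
```

```bash
python3 -m jog '[-28,0,-25,0,0,0, -56,0,-50,0,0,0, -84,0,-75,0,0,0, -112,0,-100,0,0,0, -140,0,-125,0,0,0, -168,0,-150,0,0,0, -196,0,-175,0,0,0, -220,0,-195,0,0,0, -227,0,-201,0,0,0, -227,0,-201,0,0,0]'; python3 - <<'E'
from h import *
stt()
print(delta(G(-85,30,320)),delta(G(-85,30,234)))
for n in("scene","top"):
    c=manip.camera(n);cv2.imwrite(f"pics/{n}1.png",cv2.resize((c["img"][100:280,160:400] if n=="scene" else c["img"][130:310,220:460])[:,:,::-1],(800,600),interpolation=cv2.INTER_CUBIC))
E
```

```text
clock: 2.62
eef_pos: [474.5, 54.2, 319.0]
eef_rot: [-1.571, -0.001, -2.785]
wrist_force: [0.7, -0.6, -0.4]
finger_gap: 0.7
2.62 gate [-85.5  29.7 319. ] F [ 0.7 -0.6 -0.4] gap 0.7
(array([-0.5, -1. , -0.3]), array([0.02, 0.11, 0.05])) (array([-0.6, 85. , -0.2]), array([0.02, 0.11, 0.05]))
```

View pics/scene1.png

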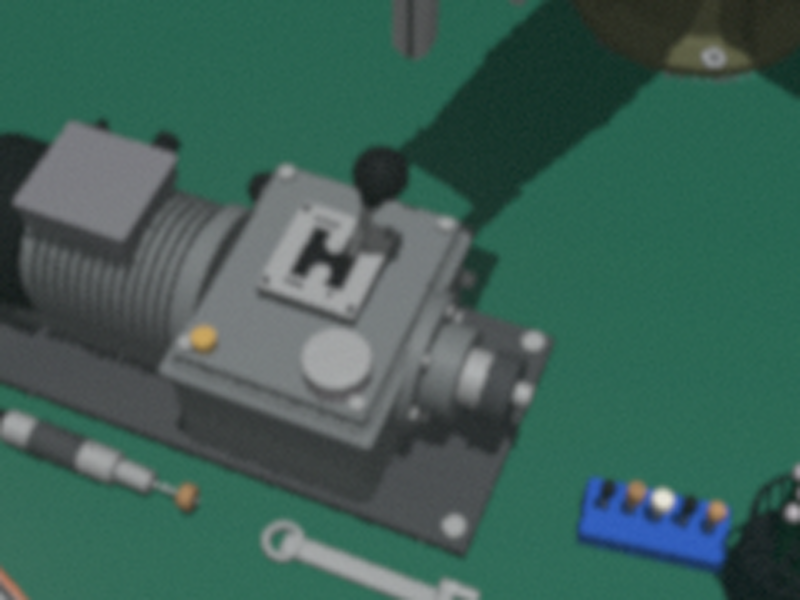

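View pics/top1.png

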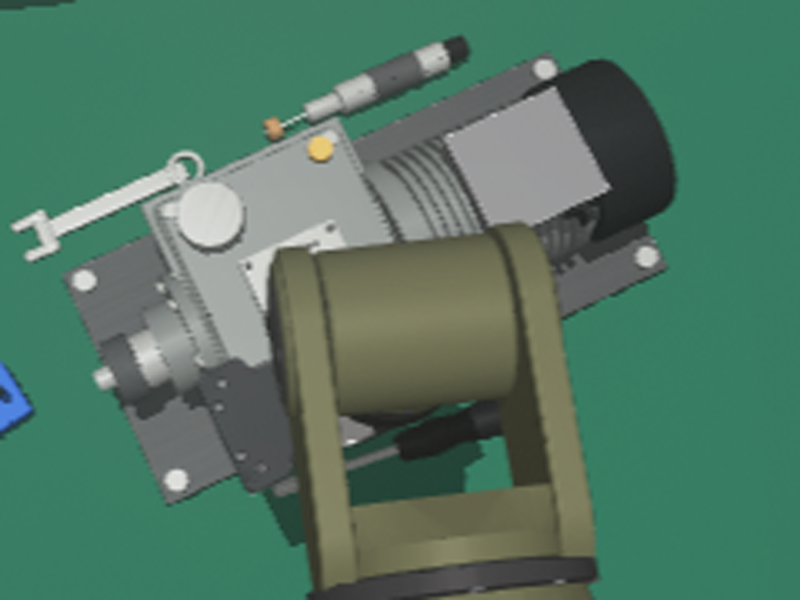

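```bash
python3 -m jog '[0,30,0,0,0,0, 0,60,0,0,0,0, 0,85,0,0,0,0, -5,85,0,0,0,0, -15,85,0,0,0,0, -22,85,0,0,0,0, -27,85,0,0,0,0, -31,85,0,0,0,0, -34,85,0,0,0,0, -37,85,0,0,0,0]'; python3 - <<'E'
from h import *
stt()
c=manip.camera("scene");cv2.imwrite("pics/scene2.png",cv2.resize(c["img"][100:250,180:340][:,:,::-1],(640,600),interpolation=cv2.INTER_CUBIC))
E
```

```text
clock: 3.55
eef_pos: [508.8, 65.4, 234.9]
eef_rot: [-1.571, -0.0, -2.787]
wrist_force: [-3.6, -0.5, 3.6]
finger_gap: 0.6
3.55 gate [-49.4  28.3 234.9] F [-3.6 -0.5  3.6] gap 0.6
```

View pics/scene2.png

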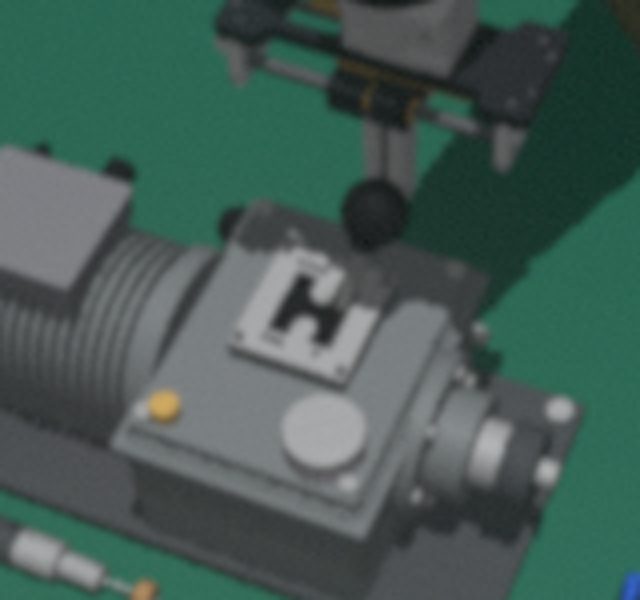

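```bash
python3 -m jog '[-3,0,0,0,0,0, -7,0,0,0,0,0, -11,0,0,0,0,0, -15,0,0,0,0,0, -18,0,0,0,0,0, -21,0,0,0,0,0, -21,0,0,0,0,0]'; python3 - <<'E'
from h import *
stt()
c=manip.camera("scene");cv2.imwrite("pics/scene3.png",cv2.resize(c["img"][100:250,180:340][:,:,::-1],(640,600),interpolation=cv2.INTER_CUBIC))
import numpy as np
def px(p):
    R=Ro.from_euler('xyz',c["orientation"]).as_matrix() if np.shape(c["orientation"])!=(3,3) else np.array(c["orientation"])
    q=R.T@(np.array(p)-np.array(c["origin"]));u=np.array(c["intrinsics"])@q;u=u[:2]/u[2];return (u-[180,100]+.4)*4
for a in(-.155,-.1,-.05,0,.05):
    print(a,px(G(160*np.sin(a),30.5,80+157*np.cos(a))).round(0))
E
```

```text
clock: 4.18
eef_pos: [528.9, 73.0, 234.3]
eef_rot: [-1.571, -0.0, -2.787]
wrist_force: [-2.2, -0.4, 2.5]
finger_gap: 0.5
4.18 gate [-28.   28.5 234.3] F [-2.2 -0.4  2.5] gap 0.5
-0.155 [377. 209.]
-0.1 [371. 219.]
-0.05 [365. 229.]
0 [360. 238.]
0.05 [354. 249.]
```

View pics/scene3.png

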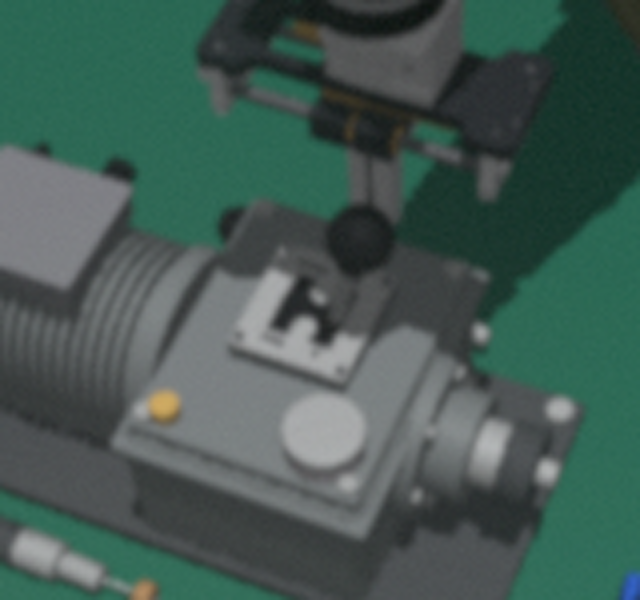

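```bash
python3 -m jog '[14,0,0,0,0,0, 16,0,-20,0,0,0, 16,0,-45,0,0,0, 0,0,-46,0,0,0, -20,0,-46,0,0,0, -28,0,-46,0,0,0, -28,0,-42,0,0,0, -28,0,-38,0,0,0, -28,0,-35,0,0,0, -28,0,-33,0,0,0]'; python3 - <<'E'
from h import *
stt()
c=manip.camera("scene");cv2.imwrite("pics/scene4.png",cv2.resize(c["img"][100:250,180:340][:,:,::-1],(640,600),interpolation=cv2.INTER_CUBIC))
E
```

```text
clock: 5.07
eef_pos: [543.0, 112.8, 234.7]
eef_rot: [-1.571, 0.0, -2.788]
wrist_force: [-1.2, 4.8, 3.5]
finger_gap: 0.8
5.07 gate [ -0.9  60.9 234.7] F [-1.2  4.8  3.5] gap 0.8
```

View pics/scene4.png

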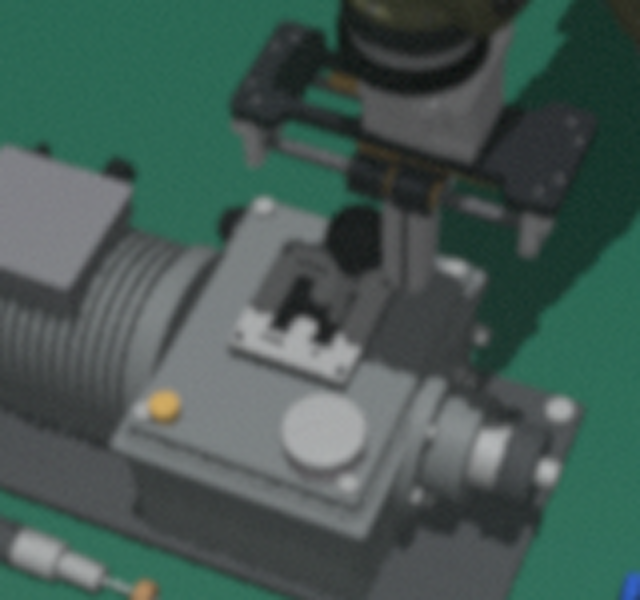

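```bash
python3 -m jog '[0,0,4,0,0,0, 0,0,8,0,0,0, 0,0,12,0,0,0, 0,0,15,0,0,0]';python3 -m jog '[0,0,5,0,0,0, 0,0,10,0,0,0, 0,0,15,0,0,0]';python3 -c "
from h import *
stt()"
```

```text
clock: 5.45
eef_pos: [548.6, 98.9, 234.6]
eef_rot: [-1.571, 0.0, -2.788]
wrist_force: [-1.3, 4.3, 3.4]
finger_gap: 0.6
clock: 5.7
eef_pos: [553.9, 84.7, 234.4]
eef_rot: [-1.571, -0.0, -2.787]
wrist_force: [-0.9, 3.1, 2.4]
finger_gap: 0.6
5.7 gate [ -0.4  30.8 234.4] F [-0.9  3.1  2.4] gap 0.6
```

Crossing freely at about 4 N. Continue to the right column in small steps.

```bash
python3 -m jog '[0,0,5,0,0,0, 0,0,10,0,0,0, 0,0,15,0,0,0, 0,0,18,0,0,0]';python3 -m jog '[0,0,3,0,0,0, 0,0,6,0,0,0, 0,0,9,0,0,0]'; python3 - <<'E'
from h import *
stt()
c=manip.camera("scene");cv2.imwrite("pics/scene5.png",cv2.resize(c["img"][100:250,180:340][:,:,::-1],(640,600),interpolation=cv2.INTER_CUBIC))
def px(p):
    R=Ro.from_euler('xyz',c["orientation"]).as_matrix() if np.shape(c["orientation"])!=(3,3) else np.array(c["orientation"])
    q=R.T@(np.array(p)-np.array(c["origin"]));u=np.array(c["intrinsics"])@q;u=u[:2]/u[2];return (u-[180,100]+.4)*4
for y in(-26,-31,-35): print(y,px(G(0,y,237)).round(0))
E
```

```text
clock: 6.03
eef_pos: [560.1, 67.7, 234.4]
eef_rot: [-1.571, -0.0, -2.788]
wrist_force: [-1.0, 2.6, 3.0]
finger_gap: 0.7
clock: 6.28
eef_pos: [563.1, 59.7, 234.3]
eef_rot: [-1.571, -0.0, -2.787]
wrist_force: [-0.9, 2.9, -0.0]
finger_gap: 0.8
6.28 gate [ -0.5   4.2 234.3] F [-0.9  2.9 -0. ] gap 0.8
-26 [269. 208.]
-31 [261. 206.]
-35 [255. 204.]
```

View pics/scene5.png

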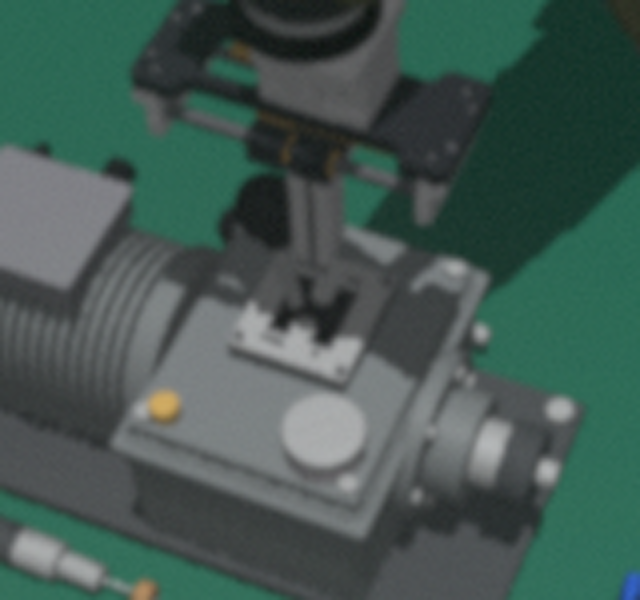

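```bash
python3 -m jog '[0,0,1.5,0,0,0, 0,0,1.5,0,0,0, 0,0,-10,0,0,0, 25,0,-10,0,0,0, 50,0,-10,0,0,0, 50,0,15,0,0,0, 50,0,35,0,0,0, 45,0,35,0,0,0, 36,0,35,0,0,0, 33,0,35,0,0,0]'; python3 - <<'E'
from h import *
stt()
c=manip.camera("scene");cv2.imwrite("pics/scene6.png",cv2.resize(c["img"][100:250,180:340][:,:,::-1],(640,600),interpolation=cv2.INTER_CUBIC))
E
```

```text
clock: 7.17
eef_pos: [545.0, 16.8, 234.3]
eef_rot: [-1.571, 0.0, -2.787]
wrist_force: [-0.6, 0.1, -1.1]
finger_gap: 0.2
7.17 gate [-32.4 -29.8 234.3] F [-0.6  0.1 -1.1] gap 0.2
```

View pics/scene6.png

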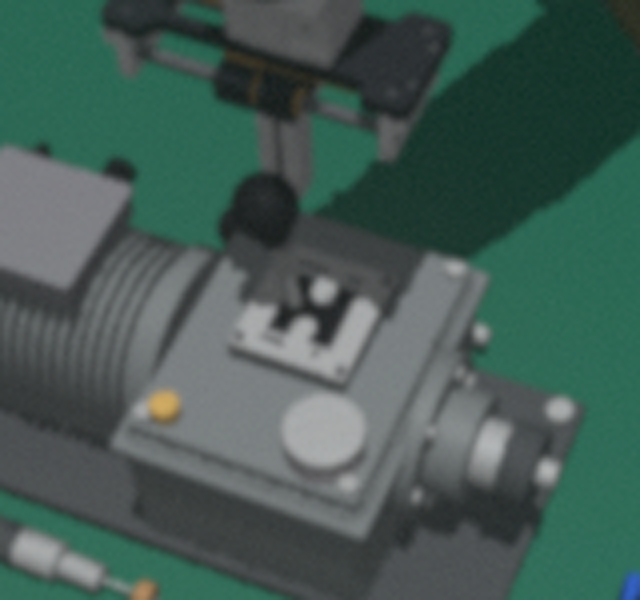

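Lever is in the right column at neutral (ball at ~(264,208)), with the finger behind it. Push away from the robot, watching force.

```bash
python3 -m jog '[-4,0,0,0,0,0, -8,0,0,0,0,0, -12,0,0,0,0,0, -15,0,0,0,0,0]';python3 -m jog '[-5,0,0,0,0,0, -10,0,0,0,0,0, -13,0,0,0,0,0]';python3 -m jog '[-3,0,0,0,0,0, -6,0,0,0,0,0]'; python3 -c "
from h import *
stt()"
```

```text
clock: 7.55
eef_pos: [558.6, 21.3, 234.6]
eef_rot: [-1.571, -0.0, -2.787]
wrist_force: [-3.2, -0.8, 2.4]
finger_gap: 0.7
clock: 7.8
eef_pos: [571.0, 25.7, 234.4]
eef_rot: [-1.571, -0.0, -2.787]
wrist_force: [-3.4, -0.2, 1.6]
finger_gap: 0.5
clock: 7.97
eef_pos: [576.3, 27.6, 234.3]
eef_rot: [-1.571, -0.0, -2.787]
wrist_force: [-2.8, -1.4, 0.6]
finger_gap: 0.5
7.97 gate [  0.8 -30.5 234.3] F [-2.8 -1.4  0.6] gap 0.5
```

```bash
python3 -m jog '[-2,0,0,0,0,0, -4,0,0,0,0,0, -5,0,0,0,0,0]';python3 -m jog '[-1,0,0,0,0,0, -1.5,0,0,0,0,0]';python3 -m jog '[-1,0,0,0,0,0, -1,0,0,0,0,0]'; python3 -c "
from h import *
stt()"
```

```text
clock: 8.22
eef_pos: [580.8, 29.2, 234.1]
eef_rot: [-1.571, -0.001, -2.787]
wrist_force: [-3.3, -1.1, -1.4]
finger_gap: 0.3
clock: 8.38
eef_pos: [582.1, 29.8, 234.0]
eef_rot: [-1.571, -0.001, -2.787]
wrist_force: [-4.4, -0.2, -2.0]
finger_gap: 0.3
clock: 8.55
eef_pos: [583.2, 30.1, 234.3]
eef_rot: [-1.571, -0.0, -2.787]
wrist_force: [-3.1, -0.3, -2.8]
finger_gap: 0.5
8.55 gate [  8.  -30.6 234.3] F [-3.1 -0.3 -2.8] gap 0.5
```

```bash
for i in 1; do python3 -m jog '[-1,0,0,0,0,0, -1,0,0,0,0,0]'; python3 -m jog '[-1,0,0,0,0,0, -1,0,0,0,0,0]'; done; python3 -c "
from h import *
stt()"
```

```text
clock: 8.72
eef_pos: [584.2, 30.5, 234.4]
eef_rot: [-1.571, 0.0, -2.787]
wrist_force: [-3.0, -0.3, -2.8]
finger_gap: 0.5
clock: 8.88
eef_pos: [585.1, 30.8, 234.5]
eef_rot: [-1.571, 0.0, -2.787]
wrist_force: [-3.4, -0.7, -1.6]
finger_gap: 0.7
8.88 gate [ 10.1 -30.6 234.5] F [-3.4 -0.7 -1.6] gap 0.7
```

Not at the stop yet; continue in millimetres.

```bash
python3 -m jog '[-1,0,0,0,0,0, -1,0,0,0,0,0]'; python3 -m jog '[-1,0,0,0,0,0, -1,0,0,0,0,0]'|grep -E 'force|pos'; python3 - <<'E'
from h import *
stt()
c=manip.camera("scene");cv2.imwrite("pics/scene7.png",cv2.resize(c["img"][100:250,180:340][:,:,::-1],(640,600),interpolation=cv2.INTER_CUBIC))
R=Ro.from_euler('xyz',c["orientation"]).as_matrix() if np.shape(c["orientation"])!=(3,3) else np.array(c["orientation"])
def px(p):
    q=R.T@(np.array(p)-np.array(c["origin"]));u=np.array(c["intrinsics"])@q;u=u[:2]/u[2];return (u-[180,100]+.4)*4
for x in(31,34,37): print(x,px(G(x,-30,233)).round(0))
E
```

```text
clock: 9.05
eef_pos: [586.0, 31.2, 234.4]
eef_rot: [-1.571, -0.0, -2.787]
wrist_force: [-3.8, -0.6, -3.6]
finger_gap: 0.5
eef_pos: [586.9, 31.5, 234.3]
wrist_force: [-5.6, -1.0, -3.2]
9.22 gate [ 12.  -30.6 234.3] F [-5.6 -1.  -3.2] gap 0.3
31 [240. 250.]
34 [237. 254.]
37 [235. 258.]
```

View pics/scene7.png

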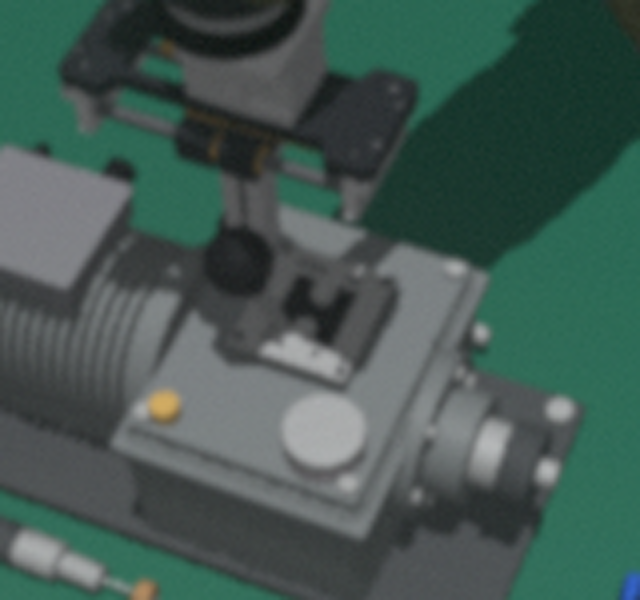

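```bash
python3 -m jog '[-0.5,0,0,0,0,0, -0.5,0,0,0,0,0]'|grep -E 'force|pos'; python3 -m jog '[-0.5,0,0,0,0,0, -0.5,0,0,0,0,0]'|grep -E 'force|pos';python3 -m jog '[-0.5,0,0,0,0,0, -0.5,0,0,0,0,0]'|grep -E 'force|pos'
```

```text
eef_pos: [587.2, 31.6, 234.3]
wrist_force: [-4.9, -1.2, -3.4]
eef_pos: [587.6, 31.8, 234.2]
wrist_force: [-5.5, -1.4, -3.8]
eef_pos: [588.1, 31.9, 234.2]
wrist_force: [-6.3, -2.1, -3.9]
```

```bash
python3 -m jog '[-0.7,0,0,0,0,0, -0.7,0,0,0,0,0]'|grep -E 'force|pos'; python3 -m jog '[-0.7,0,0,0,0,0, -0.7,0,0,0,0,0]'|grep -E 'force|pos'; python3 - <<'E'
from h import *
stt()
c=manip.camera("scene");cv2.imwrite("pics/scene8.png",cv2.resize(c["img"][100:250,180:340][:,:,::-1],(640,600),interpolation=cv2.INTER_CUBIC))
E
```

```text
eef_pos: [588.6, 32.2, 234.1]
wrist_force: [-7.3, -2.2, -5.3]
eef_pos: [589.2, 32.4, 234.0]
wrist_force: [-7.4, -1.2, -3.1]
10.1 gate [ 14.5 -30.5 234. ] F [-7.4 -1.2 -3.1] gap 0.7
```

View pics/scene8.png

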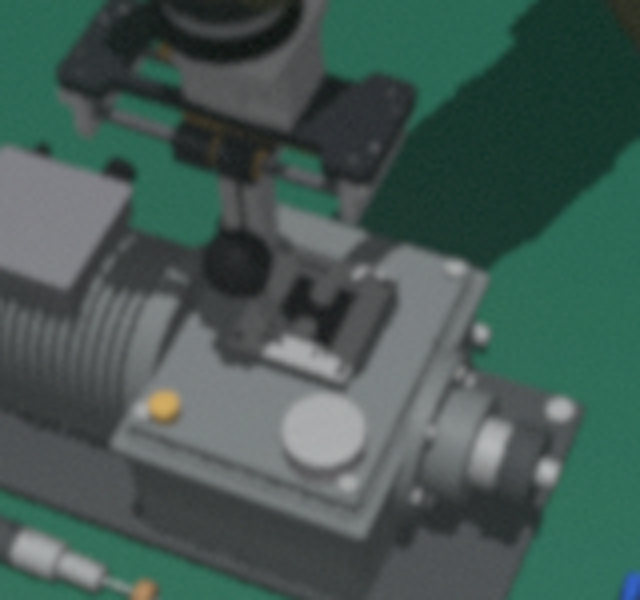

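```bash
python3 - <<'E'
import cv2,numpy as np
a=cv2.imread("pics/scene7.png",0).astype(np.float32);b=cv2.imread("pics/scene8.png",0).astype(np.float32)
for n,(x,y,w,h) in dict(ball=(195,225,80,75),fingers=(60,60,100,60),tin=(270,380,110,100)).items():
    p=20;best=cv2.matchTemplate(b[y-p:y+h+p,x-p:x+w+p],a[y:y+h,x:x+w],cv2.TM_CCOEFF_NORMED)
    _,v,_,l=cv2.minMaxLoc(best);i,j=l
    sub=lambda f0,f1,f2:(f0-f2)/(2*(f0-2*f1+f2))
    print(n,i-p+sub(best[j,i-1],best[j,i],best[j,i+1]),j-p+sub(best[j-1,i],best[j,i],best[j+1,i]),v)
E
```

```text
ball -0.94873476 1.6292043 0.991344153881073
fingers -2.1514053 3.9497051 0.9927127957344055
tin -0.0076088756 0.02471327 0.9989525675773621
```

```bash
python3 -m jog '[-0.8,0,0,0,0,0, -1.5,0,0,0,0,0, -1.5,0,0,0,0,0]'|grep -E 'force|pos'; cat > cmp.py <<'E'
from h import *
import sys
stt()
c=manip.camera("scene");cv2.imwrite("pics/%s.png"%sys.argv[2],cv2.resize(c["img"][100:250,180:340][:,:,::-1],(640,600),interpolation=cv2.INTER_CUBIC))
a=cv2.imread("pics/%s.png"%sys.argv[1],0).astype(np.float32);b=cv2.imread("pics/%s.png"%sys.argv[2],0).astype(np.float32)
for n,(x,y,w,h) in dict(ball=(195,228,80,75),fingers=(60,60,100,60),tin=(270,380,110,100)).items():
    p=20;best=cv2.matchTemplate(b[y-p:y+h+p,x-p:x+w+p],a[y:y+h,x:x+w],cv2.TM_CCOEFF_NORMED)
    _,v,_,l=cv2.minMaxLoc(best);i,j=l
    sub=lambda f0,f1,f2:(f0-f2)/(2*(f0-2*f1+f2))
    print(n,i-p+sub(best[j,i-1],best[j,i],best[j,i+1]),j-p+sub(best[j-1,i],best[j,i],best[j+1,i]),v)
E
python3 cmp.py scene8 scene9
```

```text
eef_pos: [590.4, 32.9, 233.8]
wrist_force: [-8.8, -1.7, -4.6]
10.4 gate [ 15.8 -30.5 233.8] F [-8.8 -1.7 -4.6] gap 0.0
ball -0.5255407 1.1019806 0.9907600283622742
fingers -1.094397 2.2488909 0.9932760000228882
tin 0.011594975 -0.002388969 0.9990168809890747
```

```bash
python3 -m jog '[5,0,0,0,0,0, 20,0,0,0,0,0, 25,0,0,0,0,0]'|grep -E 'force|pos'; python3 cmp.py scene9 scene10
python3 - <<'E'
from h import *
c=manip.camera("scene")
R=Ro.from_euler('xyz',c["orientation"]).as_matrix() if np.shape(c["orientation"])!=(3,3) else np.array(c["orientation"])
z=cv2.resize(c["img"][100:250,180:340],(640,600),interpolation=cv2.INTER_CUBIC)
g=z.max(2);m=(g<50).astype(np.uint8);cc=cv2.connectedComponentsWithStats(m)
print([(s.tolist(),ct.round(1).tolist()) for s,ct in zip(cc[2],cc[3]) if 1500<s[4]<20000])
from scipy.optimize import brentq
def px(p):
    q=R.T@(np.array(p)-np.array(c["origin"]));u=np.array(c["intrinsics"])@q;u=u[:2]/u[2];return (u-[180,100]+.4)*4
for a in(.15,.18,.21,.235,.26): print(a,px(G(160*np.sin(a),-30.5,80+157*np.cos(a))).round(1))
for n in("gear_knob","third_home","gate_centre"):print(n,[(((np.array(x["xy"])-[180,100]+.4)*4).round(0).tolist(),x["score"]) for x in manip.tip_of(n,c)])
E
```

```text
eef_pos: [567.3, 24.1, 235.1]
wrist_force: [-0.5, -0.4, -0.1]
10.7 gate [ -8.9 -30.7 235.1] F [-0.5 -0.4 -0.1] gap 0.9
ball 1.9712859 -4.8755116 0.8737102746963501
[([120, 0, 190, 37, 3706], [210.5, 11.2]), ([84, 42, 288, 107, 7949], [245.1, 92.3]), ([202, 212, 70, 84, 3833], [236.9, 259.1]), ([285, 278, 68, 62, 1584], [317.0, 305.7])]
0.15 [243.9 238. ]
0.18 [240.4 244.9]
0.21 [236.9 251.9]
0.235 [234.  257.9]
0.26 [231.2 264. ]
gear_knob [([235.0, 247.0], 0.59)]
third_home [([239.0, 252.0], 0.75), ([359.0, 694.0], 0.67)]
gate_centre [([312.0, 299.0], 0.72), ([355.0, 688.0], 0.29), ([320.0, 442.0], 0.2)]Traceback (most recent call last):
  File "cmp.py", line 10, in <module>
    print(n,i-p+sub(best[j,i-1],best[j,i],best[j,i+1]),j-p+sub(best[j-1,i],best[j,i],best[j+1,i]),v)
                                          ~~~~^^^^^^^
IndexError: index 41 is out of bounds for axis 1 with size 41
```

View pics/scene10.png

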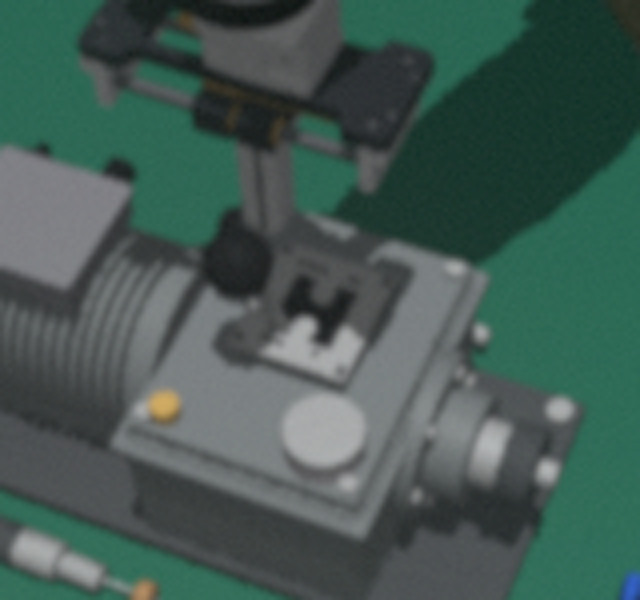

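```bash
python3 -m jog '[20,0,0,0,0,0, 40,-20,0,0,0,0, 50,-55,0,0,0,0, 50,-90,10,0,0,0, 70,-90,40,0,0,0, 95,-90,70,0,0,0, 120,-90,100,0,0,0, 145,-90,130,0,0,0, 170,-90,155,0,0,0, 195,-90,180,0,0,0]'; python3 - <<'E'
from h import *
stt()
for n in("scene","top"):
    c=manip.camera(n);cv2.imwrite(f"pics/{n}11.png",cv2.resize((c["img"][100:250,180:340] if n=="scene" else c["img"][140:290,240:400])[:,:,::-1],(640,600),interpolation=cv2.INTER_CUBIC))
E
```

```text
clock: 11.78
eef_pos: [446.6, -213.7, 324.6]
eef_rot: [-1.57, 0.0, -2.787]
wrist_force: [0.8, -0.4, 0.4]
finger_gap: 0.6
11.78 gate [-204.8 -211.8  324.6] F [ 0.8 -0.4  0.4] gap 0.6
```

View pics/scene11.png

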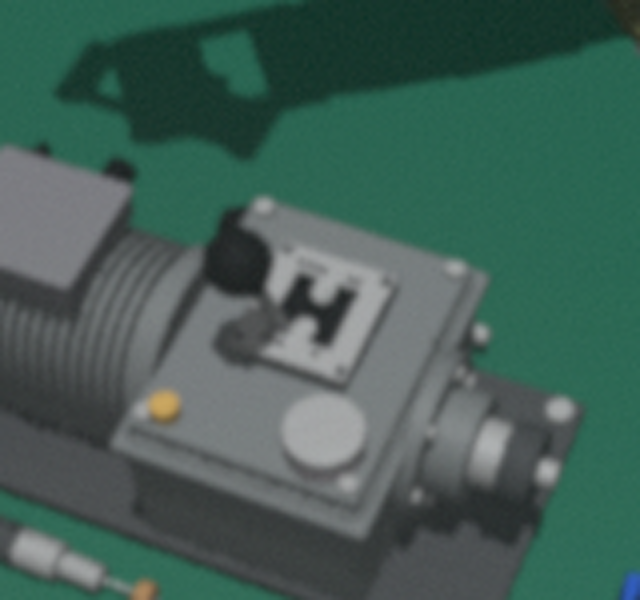

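View pics/top11.png

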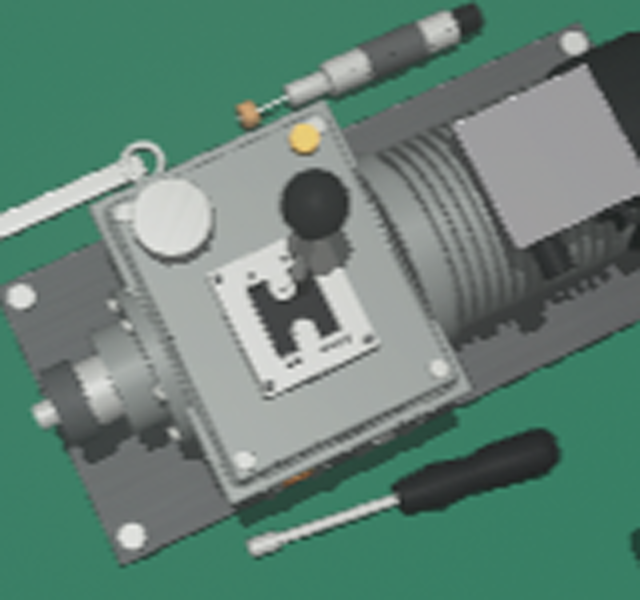

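```bash
python3 - <<'E'
from h import *
s=manip.camera("scene");t=manip.camera("top")
def blob(c,x0,y0,box):
    z=cv2.resize(c["img"][y0:y0+150,x0:x0+160],(640,600),interpolation=cv2.INTER_CUBIC).max(2)
    x,y,w,h=box;r=z[y:y+h,x:x+w]
    m=(r<60).astype(np.uint8)
    # min circle via distance transform peak
    d=cv2.distanceTransform(m,cv2.DIST_L2,5);_,v,_,l=cv2.minMaxLoc(d);yy,xx=np.where(d>v-1.5)
    return (x+xx.mean(),y+yy.mean()),v
bs,rs=blob(s,180,100,(190,205,95,110));bt,rt=blob(t,240,140,(270,155,95,100))
print(bs,rs,bt,rt)
fs=lambda p:(180+p[0]/4-.4,100+p[1]/4-.4);ft=lambda p:(240+p[0]/4-.4,140+p[1]/4-.4)
P,e=tri(s,fs(bs),t,ft(bt));print("ball",P,W2G(P),e)
for c,pts,f in((t,[(208,273),(380,345),(268,397)],ft),(s,[(350,381),(290,242),(398,278),(232,346)],fs)):
    W=[atz(c,f(p),154) for p in pts];print([W2G(w).round(1)[:2].tolist() for w in W])
R=lambda c:Ro.from_euler('xyz',c["orientation"]).as_matrix()
def px(c,p):
    q=R(c).T@(np.array(p)-np.array(c["origin"]));u=np.array(c["intrinsics"])@q;return u[:2]/u[2]
for a in(.18,.21,.235,.26):
    p=G(160*np.sin(a),-30.5,80+157*np.cos(a));print(a,((px(s,p)-[180,100]+.4)*4).round(1),((px(t,p)-[240,140]+.4)*4).round(1))
E
```

```text
(np.float64(236.52941176470588), np.float64(261.4117647058824)) 30.756593704223633 (np.float64(317.29411764705884), np.float64(225.76470588235293)) 10.787599563598633
ball [603.54903773  39.30220105 220.61911422] [ 30.34137584 -29.05590666 220.61911422] 7.833007002848609
[[42.0, 35.9], [-42.0, -39.7], [-42.1, 35.6]]
[[40.2, 40.4], [-41.6, -36.5], [-41.8, 36.9], [44.6, -35.1]]
0.18 [240.4 244.9] [328.4 217.3]
0.21 [236.9 251.9] [324.6 210.3]
0.235 [234.  257.9] [321.4 204.6]
0.26 [231.2 264. ] [318.3 199. ]
```

```bash
python3 -c "
from h import *
stt();print(manip.sign_off())"
```

```text
11.98 gate [-203.7 -210.9  324.5] F [-0.4  0.8 -0. ] gap 0.3
the job is handed in; nothing more can be done
None
```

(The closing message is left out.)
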